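# Snap a lunch box lid shut section by section

## Task

Close the food box with the blue lid: with the fingertips, press its four sprung-up rim sections down one at a time until each lies fully flush, starting with the section that has the red tab and going round clockwise as seen from above. Only press: do not lift, tip or shove the box. Leave the orange-lidded box with its lid still open as it stands, and disturb nothing else on the counter.

Things in the scene. Friction and masses are not known exactly. Their poses are not given: they have to be found in the camera images.
- bluebox: Clear loose food box, 0.75 to 1 kg, with BLUE lid. Origin: centre of the underside; x along the long side to the red-tabbed end, z up. Box 182 x 132 x 60 mm; lid 190 x 140 mm, its fixed middle panel (142 x 92 mm) and corners 66 mm above the counter. Around the panel are four hinged rim sections, 24 mm wide, now standing 8 to 10 mm up at their outer edges; shut, they lie level with the panel.
- bluebox_rim1 (a joint): Blue lid: the section at the box's +x end (a short side, 88 mm long), the one with the red tab: a 36 mm wide red tongue sticking 15 mm out from the middle of its edge. Hinge line 71 mm from the box centre, 64 mm up. Angle in rad: 0 sprung up (24 degrees), 0.42 shut (level, hard stop). About 7 N near the outer edge moves it; it stays where it is left.
- bluebox_rim1_top (a point): Point on the upper face of blue rim section 1, middle of its length, 16 mm outward of its hinge line; moves with it. A good place to press straight down. x points outward along the section, z is normal to its upper face.
- bluebox_rim2 (a joint): Blue lid: the section on the box's -y side (a long side, 138 mm long), next clockwise seen from above. Hinge line 46 mm from the box centre, 64 mm up. Angle in rad: 0 sprung up (24 degrees), 0.42 shut (level, hard stop). About 7 N near the outer edge moves it; it stays where it is left.
- bluebox_rim2_top (a point): Point on the upper face of blue rim section 2, middle of its length, 16 mm outward of its hinge line; moves with it. A good place to press straight down. x points outward along the section, z is normal to its upper face.
- bluebox_rim3 (a joint): Blue lid: the section at the box's -x end (a short side, 88 mm long, no tab), opposite the tab. Hinge line 71 mm from the box centre, 64 mm up. Angle in rad: 0 sprung up (24 degrees), 0.42 shut (level, hard stop). About 7 N near the outer edge moves it; it stays where it is left.
- bluebox_rim3_top (a point): Point on the upper face of blue rim section 3, middle of its length, 16 mm outward of its hinge line; moves with it. A good place to press straight down. x points outward along the section, z is normal to its upper face.
- bluebox_rim4 (a joint): Blue lid: the section on the box's +y side (a long side, 138 mm long), last clockwise seen from above. Hinge line 46 mm from the box centre, 64 mm up. Angle in rad: 0 sprung up (24 degrees), 0.42 shut (level, hard stop). About 7 N near the outer edge moves it; it stays where it is left.
- bluebox_rim4_top (a point): Point on the upper face of blue rim section 4, middle of its length, 16 mm outward of its hinge line; moves with it. A good place to press straight down. x points outward along the section, z is normal to its upper face.
- orangebox: A second box of exactly the same build, also with a red tab at its +x end, but with an ORANGE lid, its sections also sprung up; origin and axes alike. It is to be left as it is.
- orangebox_rim1 (a joint): Hinge angle of rim section 1 of the orange lid (0 up, 0.42 shut); leave it up.
- orangebox_rim2 (a joint): Hinge angle of rim section 2 of the orange lid (0 up, 0.42 shut); leave it up.
- orangebox_rim3 (a joint): Hinge angle of rim section 3 of the orange lid (0 up, 0.42 shut); leave it up.
- orangebox_rim4 (a joint): Hinge angle of rim section 4 of the orange lid (0 up, 0.42 shut); leave it up.
- mug: Loose blue ceramic mug, 76 mm wide, 85 mm high, handle at its +y; origin: centre of the underside. Bystander.
- jar: Loose amber glass jar with a steel cap, 68 mm wide, 105 mm high; origin: centre of the underside. Bystander.
- shaker: Loose clear glass shaker with a steel cap, 44 mm wide, 85 mm high; origin: centre of the underside. Bystander.
- spoon: Loose wooden spoon, 170 mm long, lying flat along its x; origin under its middle. Bystander.
- bowl: Loose white bowl, 120 mm wide, 50 mm high; origin: centre of the underside. Bystander. (Fixed kitchenware up to 230 mm high - kettle, toaster, basket, board - stands more than 0.4 m to the left and right of the middle of the counter, clear of the work.)
There are look-alikes about, which are no part of the job. Leave any green look-alike of the bluebox alone. Leave any green look-alike of the orangebox alone.

How it is judged (in metres and radians):
On the way, in this order (a step that is already met when the one before it is completed fails the run):
1. the red-tabbed section of the blue lid is pressed shut (value of joint bluebox_rim1 above 0.35 rad), for 0.1 s.
2. then the next section clockwise (value of joint bluebox_rim2 above 0.35 rad), for 0.1 s.
3. then the section opposite the tab (value of joint bluebox_rim3 above 0.35 rad), for 0.1 s.
4. then the last section (value of joint bluebox_rim4 above 0.35 rad), for 0.1 s.
At the end, for the whole second after the job is handed in: All four blue rim sections past 0.35 of 0.42 rad (edge within 2 mm of flush), in order; blue box flat, at rest, within 40 mm of its start; orange sections still up (under 0.15 rad); orange box and other loose things within 30 mm of their starts (value of joint each of bluebox_rim1, bluebox_rim2, bluebox_rim3, bluebox_rim4 above 0.35 rad and value of joint each of orangebox_rim1, orangebox_rim2, orangebox_rim3, orangebox_rim4 below 0.15 rad and angle between bluebox's own z axis and vertical below 0.05 rad and height (world z) of bluebox below 0.006 m and linear speed of bluebox below 0.02 m/s and distance of bluebox from where it was at the start of the episode below 0.04 m and distance of each of mug, jar, shaker, spoon, bowl, orangebox from where it was at the start of the episode below 0.03 m); the robot touches nothing.
It fails at once if the blue box is lifted or tipped (height (world z) of bluebox above 0.012 m or angle between bluebox's own z axis and vertical above 0.15 rad).
It fails at once if the blue box is shoved more than 40 mm (distance of bluebox from where it was at the start of the episode above 0.04 m).
It fails at once if a section of the orange lid is pressed (value of joint any of orangebox_rim1, orangebox_rim2, orangebox_rim3, orangebox_rim4 above 0.15 rad).
It fails at once if the orange box or another loose thing is moved more than 30 mm or tipped over (distance of any of mug, jar, shaker, spoon, bowl, orangebox from where it was at the start of the episode above 0.03 m or angle between any of mug, jar, shaker, bowl's own z axis and vertical above 0.4 rad).
It also fails if it takes over 53 s, if anything falls off the work surface, if the arm or the gripper's body presses on something with over 40 N, if the wrist force passes 120 N, or if a joint passes its speed limit or range.

## Robot

A 6-joint arm with a two-finger parallel gripper is mounted at the origin on the work surface. World frame = base frame: x ahead of the robot, y to its left, z up, the work surface at z = 0. Lengths are in mm, angles in rad, forces in N, time in s.
With the tool pointing down it reaches from about 375 to 900 mm from the base axis. Payload 3.1 kg.
Tool frame: the origin (TCP) lies at the very end of the fingers, on their centre line; the grasp point (between the pads) lies 19 mm behind it; z points along the fingers, y is the line along which they close (so a half turn about z gives the same grasp; the last joint's range is limited). The gripper opens to 87 mm and grips with 3 to 60 N. Pads are 19 mm wide; open, the fingers measure 117 mm over their backs; the gripper's body (75 mm by 190 mm) begins 51 mm behind the grasp point.
Start: joints at [-1.292, 0.527, 1.433, -0, 1.181, -0.178], TCP at [276.253, -560.608, 222.548] pointing down, gripper open.
Joint ranges: [-3.08, 3.08], [-0.75, 2.2], [0.22, 2.44], [-1.43, 4.57], [0, 2.65], [-2.85, 2.85]. Speed limits (rad/s): [2.79, 2.79, 3.14, 3.14, 3.14, 3.14].

## Interface

Orientations are given as a 3x3 rotation matrix whose columns are the frame's x, y, z axes.
In Python, from workcell import robot, optics, hand_in gives the robot as it stands. The module is installed in compiled form; this text tells all that it offers.
- The arm moves only by the tool drive_tool, never from a script. Its argument "targets" is a list that holds one entry, the list of rows, each a list of 4 numbers: the shift along the tool's x, y, z in mm, then the turn about the tool's z in degrees. A call has 1 to 12 rows; each row is the pose to reach, as a shift and turn from the pose commanded when the call began, along the tool's axes at that moment; what a row does not reach only later rows make up. A row lasts 1/10 s, in which the tool goes at most 50 mm and 8.59 degrees, less where a joint would pass 70% of its speed; a pose out of reach is approached as far as the arm can. A call with a gripper value outside its range is refused whole. "claw" is the opening in per cent of the stroke, from 0 (shut) to 100 (fully open), set as the call begins (left out, the last holds). The fingers move at their own pace and stop on an object; the grip force is fixed at half the most. Time passes only in rows, so rows that repeat a pose let the fingers close. It gives the time, the measured TCP pose, the force, the opening and the grip force at its end, in the units of the state.
- robot.get_obs(): the state, without advancing time (a new reading comes with each control period).
- optics.camera(name): name is "side" or "top" or "wrist"; returns a dict with "frame" (480x640x3 uint8, blue, green, red), "depth" (480x640 float32, mm along the optical axis (not along the pixel's ray), 0 where there is no reading), "vfov" (degrees; the focal length in pixels is half the picture's height over the tangent of half this angle, whatever the lens; pixels are square), "cx", "cy" (the principal point, pixels), "k1" (the pictures are not rectified: a ray, as slopes to the right and down, at radius r is drawn at 1 + k1 r^2 times it, then the intrinsics apply), "camera_from_world" (4x4, takes a point from world to camera coordinates); the wrist camera has in their place "hand_eye" (4x4, takes a point from camera to tool coordinates, whose origin is the TCP and whose axes are the flange's). Camera axes: x right, y down, z forward; pixel columns grow to the right and rows downward; lengths in mm; the calibration is good to about 2 mm. A picture is of the moment at which its call begins: read the wrist's pose just before it.
- hand_in(): hands the job in; it is judged then, once.
The state is a dict: "time_s": time; "q": joint angles; "qvel": joint speeds; "joint_torque": joint torques, N m; "tcp_pos": TCP position; "eef_rot": TCP orientation; "contact_force": force on the tool from outside, world axes, zero at the start; "moment": the same for the moment, N m; "opening": opening from 0.0 (shut) to 1.0 (fully open); "grasp_force": force on a finger pad.
Only numpy, scipy, OpenCV 4.12 (cv2) and the standard library are available. Lean on these libraries where they do the work, as an engineer would, in place of code of your own. Each camera call takes 0.05 s, during which the arm holds its last target. There are 200 camera calls.

## Working session

There is one attempt and no reset: what is moved stays moved. The work goes in short steps, Python scripts to look and compute and a tool call to move; the robot and the scene stay as the last step left them, time stands still between calls to the robot, and variables do not carry over. Pictures are saved under pics/ and viewed, at most 10 in all, crops included, and the job is handed in when it is done.

Besides the shell and the picture viewer there is one more tool, called after ">>>" as name([rows], argument=value, ...), one row to a line, values as JSON. drive_tool: Moves the arm, as the interface text tells. Its arguments: {"type":"object","properties":{"targets":{"type":"array"},"claw":{"type":"number"}},"required":["targets"]}

```bash
mkdir -p pics
cat > h.py <<'E'
import numpy as np,cv2
from workcell import robot,optics,hand_in
def K(c):
    f=240/np.tan(np.radians(c["vfov"])/2); return f
def ray(c,T,uv):
    # T world_from_camera
    f=K(c); uv=np.atleast_2d(np.float64(uv))
    d=(uv-[c["cx"],c["cy"]])/f; s=d.copy()
    for _ in range(30): s=d/(1+c["k1"]*(s**2).sum(1,keepdims=True))
    r=np.c_[s,np.ones(len(s))]
    return T[:3,3],r@T[:3,:3].T,r
def plane(c,T,uv,z):
    o,r,_=ray(c,T,uv); return o+r*((z-o[2])/r[:,2])[:,None]
def pts(c,T,uv):
    uv=np.atleast_2d(uv).astype(int); o,r,_=ray(c,T,uv)
    return o+r*c["depth"][uv[:,1],uv[:,0]][:,None]
def cam(n):
    s=robot.get_obs(); c=optics.camera(n)
    if n=="wrist":
        W=np.eye(4);W[:3,:3]=s["eef_rot"];W[:3,3]=s["tcp_pos"];T=W@c["hand_eye"]
    else: T=np.linalg.inv(c["camera_from_world"])
    return c,T
E
python3 - <<'E'
from h import *
s=robot.get_obs();print(s["time_s"],s["tcp_pos"],s["eef_rot"],s["opening"])
for n in("top","side"):
    c,T=cam(n);cv2.imwrite(f"pics/{n}0.png",c["frame"]);print(n,T.round(2).tolist(),c["vfov"],c["k1"])
    np.save(n+"0.npy",dict(c=c,T=T),allow_pickle=True)
E
```

```text
0.0 [ 276.0314014  -559.93794204  221.57531329] [[ 8.97047666e-01  4.41933401e-01 -5.94930836e-04]
 [ 4.41933651e-01 -8.97045440e-01  2.03142791e-03]
 [ 3.64075853e-04 -2.08520762e-03 -9.99997760e-01]] 0.9980855650186855
top [[0.01, -0.99, 0.12, 370.12], [-1.0, -0.01, -0.01, 61.28], [0.01, -0.12, -0.99, 1174.07], [0.0, 0.0, 0.0, 1.0]] 52.77569991489054 -0.07197712852962902
side [[-0.79, -0.47, 0.4, -131.98], [-0.62, 0.58, -0.54, 895.78], [0.02, -0.67, -0.74, 1225.21], [0.0, 0.0, 0.0, 1.0]] 43.63989222469559 0.06933181054181653
```

View pics/top0.png

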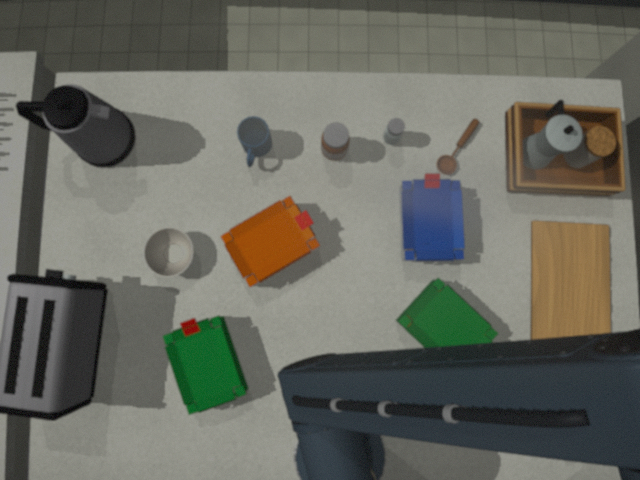

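View pics/side0.png

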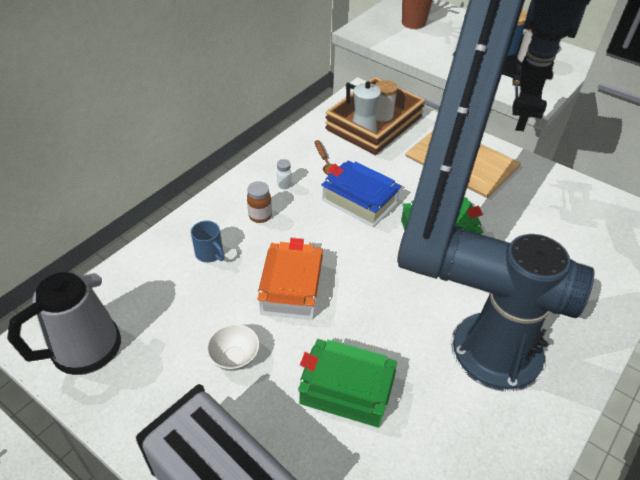

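The top view shows five candidates:
- Blue lid at (433,220), with its tab at (432,181) on the far end.
- Orange lid at (270,242).
- Green lids at (205,365) and (447,315).
- A bluish mug at (255,138).

The one at (433,220) fits, since it is the only blue lid with a red tab. I'll confirm it in a crop and measure it from both views.

Run:
```python
from h import *
for n in("top","side"):
    d=np.load(n+"0.npy",allow_pickle=True).item();c,T=d["c"],d["T"];im=c["frame"]
    hsv=cv2.cvtColor(im,cv2.COLOR_BGR2HSV)
    m=cv2.inRange(hsv,(108,140,60),(130,255,255))
    N,L,S,C=cv2.connectedComponentsWithStats(m);i=1+S[1:,4].argmax();x,y,w,h=S[i,:4]
    print(n,"box",S[i],C[i])
    v,u=np.nonzero(L==i); P=pts(c,T,np.c_[u,v]);P=P[(P[:,2]>40)&(P[:,2]<100)]
    R=cv2.minAreaRect(P[:,:2].astype(np.float32));print(" depth rect",R,"z pct",np.percentile(P[:,2],[2,10,50,90,98]).round(1))
    cnt=max(cv2.findContours((L==i).astype(np.uint8),0,1)[0],key=cv2.contourArea).reshape(-1,2)
    print(" plane72 rect",cv2.minAreaRect(plane(c,T,cnt,72)[:,:2].astype(np.float32)))
    r=cv2.inRange(hsv,(0,150,100),(5,255,255))|cv2.inRange(hsv,(172,150,100),(180,255,255))
    N,L2,S2,C2=cv2.connectedComponentsWithStats(r)
    for j in range(1,N):
        if S2[j,4]>20 and np.hypot(*(C2[j]-C[i]))<70:
            v,u=np.nonzero(L2==j);Q=pts(c,T,np.c_[u,v]);print(" tab",C2[j],S2[j,4],np.median(Q,0).round(1),plane(c,T,C2[j],75).round(1))
    if n=="top":
        cv2.imwrite("pics/crop0.png",cv2.resize(im[y-30:y+h+20,x-30:x+w+30],None,fx=4,fy=4,interpolation=2))
```

```text
top box [ 405  219   59   41 1898] [434.19968388 239.99209694]
 depth rect ((506.7916564941406, -211.650146484375), (135.848876953125, 93.90380859375), 89.96781158447266) z pct [62.6 64.3 67.7 72.6 75.4]
 plane72 rect ((505.9748840332031, -212.27880859375), (135.13624572753906, 93.12151336669922), 89.18212127685547)
side box [ 322  161   79   52 2126] [362.16603951 185.55315146]
 depth rect ((549.8788452148438, -209.66952514648438), (193.5579833984375, 146.08984375), 0.5360396504402161) z pct [62.7 65.  69.4 74.7 77.4]
 plane72 rect ((548.68994140625, -209.99465942382812), (193.17169189453125, 146.0995635986328), 1.1327258348464966)
 tab [334.84848485 169.60606061] 99 [ 642.9 -208.7   76.2] [[ 643.7 -210.7   75. ]]
```

View pics/crop0.png

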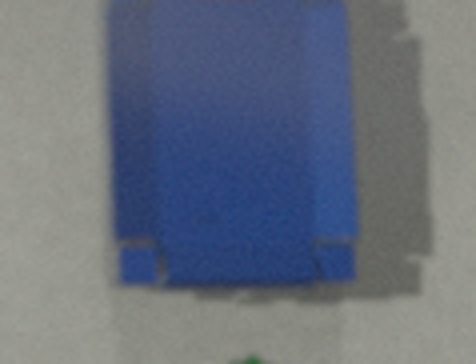

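The crop shows the blue lid with its hinged rims and fixed corners, but the colour mask cut off the far end with the tab. From depth, the box centre is about (549,-210), the yaw about 1° and the tab lies towards +x. I'll move the wrist camera over it to confirm and refine this.

>>> drive_tool([
  [[40, -19, -40, 4], [80, -38, -80, 8], [120, -57, -100, 12], [160, -76, -100, 16], [200, -95, -100, 20], [240, -114, -100, 24], [280, -133, -100, 26], [320, -152, -100, 26], [360, -171, -100, 26], [400, -193, -100, 26], [400, -193, -100, 26], [400, -193, -100, 26]],
], claw=0)

```text
time_s: 1.3
tcp_pos: [549.8, -209.6, 322.0]
eef_rot: [[1.0, 0.007, -0.001], [0.007, -1.0, 0.0], [-0.001, -0.0, -1.0]]
contact_force: [-0.9, -0.0, 0.3]
opening: 0.027
grasp_force: 0.0
```

Run:
```python
from h import *
s=robot.get_obs();print(s["time_s"],s["tcp_pos"].round(1),s["eef_rot"].round(3).tolist(),s["opening"],s["contact_force"].round(2))
c,T=cam("wrist");cv2.imwrite("pics/w0.png",c["frame"]);np.save("w0.npy",dict(c=c,T=T),allow_pickle=True);print(T.round(2).tolist())
```

```text
1.3 [ 549.8 -209.6  322. ] [[1.0, 0.007, -0.001], [0.007, -1.0, 0.0], [-0.001, -0.0, -1.0]] 0.026684999858116266 [-0.87 -0.    0.3 ]
[[0.01, -0.96, -0.27, 623.55], [-1.0, -0.01, -0.0, -208.92], [-0.0, 0.27, -0.96, 484.32], [0.0, 0.0, 0.0, 1.0]]
```

View pics/w0.png

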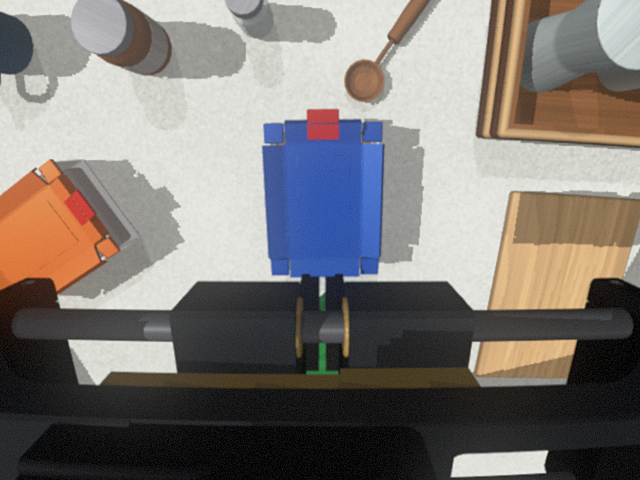

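The wrist view shows the blue lid spanning (264–384, 120–276), with the red tab at (323,124) on its far end. Orange is at lower left and the spoon head at (364,80). I'll measure from this view.

Run:
```python
from h import *
d=np.load("w0.npy",allow_pickle=True).item();c,T=d["c"],d["T"];im=c["frame"]
hsv=cv2.cvtColor(im,cv2.COLOR_BGR2HSV)
m=cv2.inRange(hsv,(105,120,50),(130,255,255));m[280:]=0
N,L,S,C=cv2.connectedComponentsWithStats(m);i=1+S[1:,4].argmax();print(S[i])
v,u=np.nonzero(m[:, :]*((abs(np.arange(640)-323)<75)[None,:])*((np.arange(480)>105)[:,None])); P=pts(c,T,np.c_[u,v]);P=P[(P[:,2]>45)&(P[:,2]<100)]
R=cv2.minAreaRect(P[:,:2].astype(np.float32));print("rect",R)
mid=P[(abs(P[:,0]-549)<50)&(abs(P[:,1]+210)<35)];print("panel z",np.median(mid[:,2]))
for k,(dx,dy) in dict(r1=(1,0),r2=(0,-1),r3=(-1,0),r4=(0,1)).items():
    t=(P[:,0]-549)*dx+(P[:,1]+210)*dy; lat=abs((P[:,0]-549)*dy+(P[:,1]+210)*dx)
    q=(lat<35)&(t>30); h=71 if dx else 46
    print(k,[(o,round(float(np.median(P[q&(abs(t-h-o)<2.5)][:,2])),1)) for o in (-8,0,5,10,15,20) if (q&(abs(t-h-o)<2.5)).any()], "max t",np.percentile(t[q],99.5).round(1))
r=cv2.inRange(hsv,(0,150,100),(5,255,255))|cv2.inRange(hsv,(172,150,100),(180,255,255))
N,L2,S2,C2=cv2.connectedComponentsWithStats(r)
for j in range(1,N):
    if S2[j,4]>100: 
        v,u=np.nonzero(L2==j);Q=pts(c,T,np.c_[u,v]);print("tab",C2[j],S2[j,4],Q.mean(0).round(1),Q.min(0).round(1),Q.max(0).round(1))
# fixed corners, plane at 66
cor=[]
for a,b in ((273,132),(373,131),(280,267),(371,266)):
    lab=L[b,a]; print((a,b),plane(c,T,(a,b),66).round(1),pts(c,T,(a,b)).round(1))
```

```text
[  263   120   121   158 15962]
rect ((554.3837890625, -211.35012817382812), (187.20721435546875, 139.94476318359375), 1.1957472562789917)
panel z 67.4376885551718
r1 [(-8, 66.2), (0, 66.3), (5, 66.9), (10, 68.8), (15, 70.8), (20, 72.7)] max t 97.7
r2 [(-8, 66.4), (0, 66.7), (5, 68.0), (10, 70.1), (15, 71.8), (20, 73.9)] max t 70.9
r3 [(-8, 66.6), (0, 67.9), (5, 69.7), (10, 71.6), (15, 73.4), (20, 72.9)] max t 87.9
r4 [(-8, 66.5), (0, 67.0), (5, 68.8), (10, 70.9), (15, 72.9), (20, 74.0)] max t 68.1
tab [322.67142857 115.76857143] 350 [ 652.6 -209.5   81.9] [ 623.5 -225.7   74. ] [ 658.9 -193.1  484.3]
tab [322.53460621 131.51551313] 419 [ 636.1 -209.5   73.7] [ 623.5 -226.2   67.2] [ 643.3 -192.8  484.3]
tab [ 79.36697248 207.34678899] 545 [548.8  86.9  76.9] [ 526.2 -208.9   65.9] [623.5 112.9 484.3]
(273, 132) [[ 635.6 -152.2   66. ]] [[ 635.6 -152.3   67. ]]
(373, 131) [[ 637.4 -267.9   66. ]] [[ 637.4 -267.8   66.7]]
(280, 267) [[ 469.9 -156.1   66. ]] [[ 470.5 -156.3   67.5]]
(371, 266) [[ 472.  -272.6   66. ]] [[ 472.6 -272.3   67.6]]
```

The box centre is at about (553,-211), with yaw about 1.2° and the panel at about 66–67. Rim 1's press point is about (640,-209). I'll go above it and then down to z = 90.

>>> drive_tool([
  [[45, 0, 20, 0], [90, 0, 40, 0], [90, 0, 85, 0], [90, 0, 130, 0], [90, 0, 175, 0], [90, 0, 215, 0], [90, 0, 232, 0], [90, 0, 232, 0]],
])

```text
time_s: 2.15
tcp_pos: [636.3, -211.1, 86.5]
eef_rot: [[1.0, 0.001, -0.008], [0.001, -1.0, 0.004], [-0.008, -0.004, -1.0]]
contact_force: [-0.4, -0.4, 0.2]
opening: 0.004
grasp_force: 0.0
```

>>> drive_tool([
  [[0, 0, 5, 0], [0, 0, 10, 0], [0, 0, 14, 0], [0, 0, 17, 0], [0, 0, 19, 0], [0, 0, 21, 0], [0, 0, 21, 0], [0, 0, 21, 0]],
])

```text
time_s: 2.95
tcp_pos: [641.7, -211.0, 71.2]
eef_rot: [[1.0, 0.004, 0.004], [0.004, -1.0, -0.002], [0.004, 0.002, -1.0]]
contact_force: [2.3, -0.3, 4.6]
opening: 0.002
grasp_force: 2.3
```

>>> drive_tool([
  [[0, 0, 1, 0], [0, 0, 2, 0], [0, 0, 3, 0], [0, 0, 3, 0]],
])

```text
time_s: 3.35
tcp_pos: [641.8, -211.0, 67.8]
eef_rot: [[1.0, 0.004, 0.005], [0.004, -1.0, -0.002], [0.005, 0.002, -1.0]]
contact_force: [4.0, 0.0, 5.4]
opening: 0.004
grasp_force: 2.5
```

>>> drive_tool([
  [[0, 0, 1, 0], [0, 0, 2, 0], [0, 0, 2, 0]],
])

```text
time_s: 3.65
tcp_pos: [642.0, -211.0, 66.4]
eef_rot: [[1.0, 0.004, 0.005], [0.004, -1.0, -0.002], [0.005, 0.002, -1.0]]
contact_force: [3.2, 0.4, 8.7]
opening: 0.005
grasp_force: 4.0
```

>>> drive_tool([
  [[0, 0, 1, 0], [0, 0, 2, 0], [0, 0, 2, 0]],
])

```text
time_s: 3.95
tcp_pos: [642.0, -211.0, 66.2]
eef_rot: [[1.0, 0.004, 0.005], [0.004, -1.0, -0.002], [0.005, 0.002, -1.0]]
contact_force: [1.3, 2.0, 15.9]
opening: 0.006
grasp_force: 8.1
```

>>> drive_tool([
  [[0, 0, 1, 0], [0, 0, 2, 0], [0, 0, 2, 0]],
])

```text
time_s: 4.25
tcp_pos: [642.1, -211.0, 66.1]
eef_rot: [[1.0, 0.004, 0.006], [0.004, -1.0, -0.003], [0.006, 0.003, -1.0]]
contact_force: [-1.2, 1.5, 25.2]
opening: 0.004
grasp_force: 12.3
```

Rim 1 met its hard stop at 66.1 mm with 25 N. I'll retreat to the overview pose and check by depth before rim 2, since the order matters.

>>> drive_tool([
  [[0, 0, -15, 0], [0, 0, -60, 0], [0, 0, -105, 0], [-20, 0, -150, 0], [-40, 0, -190, 0], [-60, 0, -230, 0], [-90, 0, -260, 0], [-90, 0, -260, 0], [-90, 0, -260, 0], [-90, 0, -260, 0]],
])

```text
time_s: 5.25
tcp_pos: [549.0, -210.1, 318.4]
eef_rot: [[1.0, 0.004, -0.004], [0.004, -1.0, 0.002], [-0.004, -0.002, -1.0]]
contact_force: [-0.8, -0.7, -0.2]
opening: 0.004
grasp_force: 0.0
```

```bash
cat > chk.py <<'E'
from h import *
c,T=cam("wrist");im=c["frame"];hsv=cv2.cvtColor(im,cv2.COLOR_BGR2HSV)
s=robot.get_obs();print(s["time_s"],s["tcp_pos"].round(1))
m=cv2.inRange(hsv,(105,120,50),(130,255,255));m[285:]=0;m[:105]=0;m[:,:230]=0;m[:,420:]=0
v,u=np.nonzero(m);P=pts(c,T,np.c_[u,v]);P=P[(P[:,2]>45)&(P[:,2]<100)]
R=cv2.minAreaRect(P[:,:2].astype(np.float32));print("rect",R)
cx,cy=553,-211
for k,(dx,dy) in dict(r1=(1,0),r2=(0,-1),r3=(-1,0),r4=(0,1)).items():
    t=(P[:,0]-cx)*dx+(P[:,1]-cy)*dy; lat=abs((P[:,0]-cx)*dy+(P[:,1]-cy)*dx)
    h=71 if dx else 46
    print(k,[(o,round(float(np.median(P[q][:,2])),1)) for o in (-8,0,5,10,15,20) if (q:=(lat<35)&(abs(t-h-o)<2.5)).any()])
import time;cv2.imwrite("pics/c%d.png"%(s["time_s"]*100),im)
E
python3 chk.py
```

```text
5.3 [ 549.2 -210.1  318.1]
rect ((553.7770385742188, -211.3865203857422), (186.5204315185547, 139.95286560058594), 1.1416404247283936)
r1 [(-8, 66.4), (0, 66.4), (5, 66.2), (10, 66.3), (15, 66.1), (20, 66.1)]
r2 [(-8, 66.4), (0, 66.7), (5, 68.5), (10, 70.4), (15, 72.3), (20, 74.0)]
r3 [(-8, 66.5), (0, 66.8), (5, 68.3), (10, 70.2), (15, 71.9), (20, 73.5)]
r4 [(-8, 66.5), (0, 66.9), (5, 68.5), (10, 70.5), (15, 72.5), (20, 74.2)]
```

Rim 1 is flush, the others are still up, and the box hasn't moved. Next is rim 2 at about (554,-275).

>>> drive_tool([
  [[3, 35, 20, 0], [5, 65, 50, 0], [5, 65, 95, 0], [5, 65, 140, 0], [5, 65, 185, 0], [5, 65, 215, 0], [5, 65, 235, 0], [5, 65, 241, 0], [5, 65, 241, 0]],
])

```text
time_s: 6.2
tcp_pos: [554.1, -274.7, 77.2]
eef_rot: [[1.0, 0.004, -0.004], [0.004, -1.0, 0.003], [-0.004, -0.003, -1.0]]
contact_force: [0.3, -0.2, 0.2]
opening: 0.009
grasp_force: 0.0
```

>>> drive_tool([
  [[0, 0, 2, 0], [0, 0, 4, 0], [0, 0, 6, 0], [0, 0, 8, 0], [0, 0, 10, 0], [0, 0, 12, 0], [0, 0, 13, 0], [0, 0, 13, 0]],
])

```text
time_s: 7.0
tcp_pos: [556.0, -278.1, 68.5]
eef_rot: [[1.0, 0.005, 0.003], [0.005, -1.0, -0.005], [0.003, 0.005, -1.0]]
contact_force: [-0.7, -3.4, 5.1]
opening: 0.01
grasp_force: 2.4
```

>>> drive_tool([
  [[0, 0, 1, 0], [0, 0, 2, 0], [0, 0, 2, 0]],
])

```text
time_s: 7.3
tcp_pos: [556.0, -278.2, 66.6]
eef_rot: [[1.0, 0.005, 0.003], [0.005, -1.0, -0.005], [0.003, 0.005, -1.0]]
contact_force: [-2.5, -3.7, 4.2]
opening: 0.005
grasp_force: 2.6
```

>>> drive_tool([
  [[0, 0, 1, 0], [0, 0, 2, 0], [0, 0, 3, 0], [0, 0, 3, 0]],
])

```text
time_s: 7.7
tcp_pos: [556.1, -278.3, 66.1]
eef_rot: [[1.0, 0.005, 0.003], [0.005, -1.0, -0.006], [0.003, 0.006, -1.0]]
contact_force: [-5.0, -0.5, 19.7]
opening: 0.007
grasp_force: 9.5
```

>>> drive_tool([
  [[0, 0, 1, 0], [0, 0, 2, 0], [0, 0, 2, 0]],
])

```text
time_s: 8.0
tcp_pos: [556.2, -278.3, 66.0]
eef_rot: [[1.0, 0.005, 0.004], [0.005, -1.0, -0.006], [0.004, 0.006, -1.0]]
contact_force: [-7.5, 0.5, 29.1]
opening: 0.006
grasp_force: 14.4
```

>>> drive_tool([
  [[0, 0, -15, 0], [0, 0, -60, 0], [0, 0, -105, 0], [0, -20, -150, 0], [-3, -40, -190, 0], [-5, -65, -230, 0], [-5, -65, -260, 0], [-5, -65, -260, 0], [-5, -65, -260, 0]],
])

```text
time_s: 8.9
tcp_pos: [549.8, -210.5, 320.4]
eef_rot: [[1.0, 0.004, 0.002], [0.004, -1.0, -0.001], [0.002, 0.001, -1.0]]
contact_force: [-0.6, -0.2, -0.7]
opening: 0.003
grasp_force: 0.0
```

```bash
python3 chk.py
```

```text
8.95 [ 549.1 -210.4  318.9]
rect ((553.8499755859375, -211.13287353515625), (186.6444854736328, 139.40353393554688), 1.1722185611724854)
r1 [(-8, 66.3), (0, 66.3), (5, 66.1), (10, 66.3), (15, 66.0), (20, 66.3)]
r2 [(-8, 66.5), (0, 66.6), (5, 66.4), (10, 66.4), (15, 66.5), (20, 66.4)]
r3 [(-8, 66.5), (0, 67.0), (5, 68.4), (10, 70.2), (15, 71.8), (20, 73.5)]
r4 [(-8, 66.4), (0, 66.8), (5, 68.5), (10, 70.5), (15, 72.5), (20, 74.1)]
```

Rim 2 is flush. Next is rim 3 at about (465,-213).

>>> drive_tool([
  [[-40, 2, 15, 0], [-84, 2, 35, 0], [-84, 2, 80, 0], [-84, 2, 125, 0], [-84, 2, 170, 0], [-84, 2, 210, 0], [-84, 2, 232, 0], [-84, 2, 241, 0], [-84, 2, 241, 0]],
])

```text
time_s: 9.85
tcp_pos: [464.2, -212.2, 76.5]
eef_rot: [[1.0, 0.003, -0.004], [0.003, -1.0, 0.003], [-0.004, -0.003, -1.0]]
contact_force: [-0.5, 0.1, 0.3]
opening: 0.002
grasp_force: 0.0
```

>>> drive_tool([
  [[0, 0, 2, 0], [0, 0, 4, 0], [0, 0, 6, 0], [0, 0, 8, 0], [0, 0, 10, 0], [0, 0, 12, 0], [0, 0, 14, 0], [0, 0, 15, 0], [0, 0, 15, 0]],
])

```text
time_s: 10.75
tcp_pos: [464.8, -213.5, 66.1]
eef_rot: [[1.0, 0.005, -0.001], [0.005, -1.0, -0.002], [-0.001, 0.002, -1.0]]
contact_force: [-6.1, -1.6, 17.1]
opening: 0.006
grasp_force: 8.9
```

>>> drive_tool([
  [[0, 0, 1, 0], [0, 0, 2, 0], [0, 0, 3, 0], [0, 0, 3, 0]],
])

```text
time_s: 11.15
tcp_pos: [464.8, -213.5, 65.8]
eef_rot: [[1.0, 0.006, -0.0], [0.006, -1.0, -0.002], [-0.0, 0.002, -1.0]]
contact_force: [-10.4, 1.4, 39.0]
opening: 0.004
grasp_force: 19.7
```

>>> drive_tool([
  [[0, 0, -15, 0], [0, 0, -60, 0], [0, 0, -105, 0], [20, 0, -150, 0], [50, -2, -190, 0], [84, -2, -230, 0], [84, -2, -260, 0], [84, -2, -260, 0], [84, -2, -260, 0]],
])

```text
time_s: 12.05
tcp_pos: [549.6, -210.4, 321.4]
eef_rot: [[1.0, 0.004, 0.001], [0.004, -1.0, -0.001], [0.001, 0.001, -1.0]]
contact_force: [-0.7, 1.2, -1.3]
opening: 0.003
grasp_force: 0.0
```

```bash
python3 chk.py
```

```text
12.1 [ 548.8 -210.1  320. ]
rect ((552.8370361328125, -211.07257080078125), (188.75270080566406, 139.5601806640625), 1.0846225023269653)
r1 [(-8, 66.3), (0, 66.3), (5, 66.2), (10, 66.2), (15, 66.1), (20, 66.2)]
r2 [(-8, 66.4), (0, 66.6), (5, 66.3), (10, 66.4), (15, 66.3), (20, 66.4)]
r3 [(-8, 66.4), (0, 66.6), (5, 66.4), (10, 66.4), (15, 66.5), (20, 66.2)]
r4 [(-8, 66.5), (0, 66.8), (5, 68.5), (10, 70.3), (15, 72.4), (20, 74.0)]
```

Rim 3 is flush. Last is rim 4 at about (552,-147).

>>> drive_tool([
  [[2, -35, 20, 0], [2, -63, 50, 0], [2, -63, 95, 0], [2, -63, 140, 0], [2, -63, 185, 0], [2, -63, 215, 0], [2, -63, 235, 0], [2, -63, 241, 0], [2, -63, 241, 0]],
])

```text
time_s: 13.0
tcp_pos: [549.8, -147.1, 77.9]
eef_rot: [[1.0, 0.004, -0.004], [0.004, -1.0, 0.002], [-0.004, -0.002, -1.0]]
contact_force: [-1.0, -0.4, -0.3]
opening: -0.001
grasp_force: 0.0
```

>>> drive_tool([
  [[0, 0, 2, 0], [0, 0, 4, 0], [0, 0, 6, 0], [0, 0, 8, 0], [0, 0, 10, 0], [0, 0, 12, 0], [0, 0, 14, 0], [0, 0, 15, 0], [0, 0, 15, 0]],
])

```text
time_s: 13.9
tcp_pos: [552.1, -146.2, 66.3]
eef_rot: [[1.0, 0.003, 0.002], [0.003, -1.0, 0.002], [0.002, -0.002, -1.0]]
contact_force: [-0.1, 4.4, 8.5]
opening: 0.004
grasp_force: 4.4
```

>>> drive_tool([
  [[0, 0, 1, 0], [0, 0, 2, 0], [0, 0, 3, 0], [0, 0, 3, 0]],
])

```text
time_s: 14.3
tcp_pos: [552.2, -146.2, 66.0]
eef_rot: [[1.0, 0.004, 0.003], [0.004, -1.0, 0.001], [0.003, -0.001, -1.0]]
contact_force: [-3.8, 7.6, 25.9]
opening: 0.007
grasp_force: 13.1
```

>>> drive_tool([
  [[0, 0, -15, 0], [0, 0, -60, 0], [0, 0, -105, 0], [-2, 20, -150, 0], [-2, 40, -190, 0], [-2, 63, -230, 0], [-2, 63, -260, 0], [-2, 63, -260, 0], [-2, 63, -260, 0], [-2, 63, -260, 0]],
])

```text
time_s: 15.3
tcp_pos: [548.7, -209.8, 320.0]
eef_rot: [[1.0, 0.004, -0.003], [0.004, -1.0, 0.002], [-0.003, -0.002, -1.0]]
contact_force: [0.7, -0.2, -0.6]
opening: 0.006
grasp_force: 0.0
```

```bash
python3 chk.py; cp pics/c15*.png pics/final.png
```

```text
15.35 [ 548.7 -209.7  319.7]
rect ((552.7385864257812, -211.58734130859375), (188.8032989501953, 138.4200439453125), 1.1872564554214478)
r1 [(-8, 66.3), (0, 66.4), (5, 66.4), (10, 65.9), (15, 66.1), (20, 66.0)]
r2 [(-8, 66.5), (0, 66.5), (5, 66.4), (10, 66.5), (15, 66.4), (20, 66.3)]
r3 [(-8, 66.5), (0, 66.6), (5, 66.5), (10, 66.6), (15, 66.5), (20, 66.4)]
r4 [(-8, 66.5), (0, 66.5), (5, 66.5), (10, 66.3), (15, 66.4), (20, 66.2)]
```

View pics/final.png

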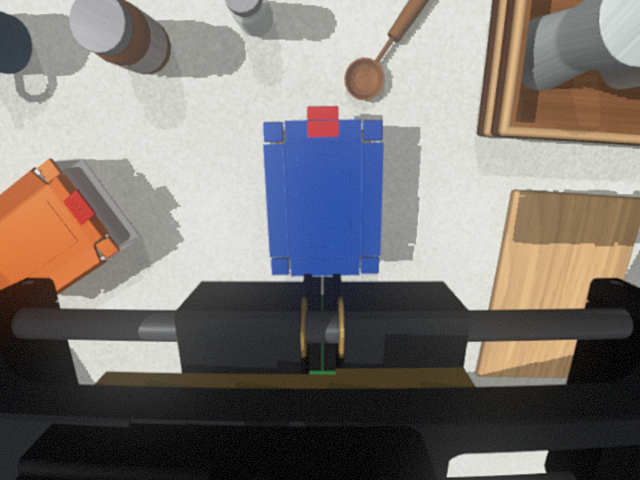

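The blue lid at (264–384, 120–276) is flat all round. The orange box, spoon, jar and shaker look unmoved, and the arm is clear.

```bash
python3 -c "from workcell import hand_in;print(hand_in())"
```

```text
the job is handed in; nothing more can be done
None
```

I pressed all four blue rim sections flush in order (red tab first, then clockwise), left the box in place and the orange lid open as it stood, and handed the job in at about 15 s; the hand-in returned no verdict.

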